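# Put the microscope objectives away in their storage pots

### The job

The measuring session is over: put the four microscope objectives away, each one upright, lens up, on the floor of the storage-pot base that matches its size (the smallest objective in the smallest pot, and so on up to the largest). Set them down rather than letting them drop, knock none over, and leave the eyepiece and the sample vial standing where they are.

Things in the scene. Friction and masses are not known exactly. Their poses are not given: they have to be found in the camera images.
- objective_tiny: microscope objective, the smallest of four: a bright metal barrel 22 mm in diameter and 40 mm tall, standing upright on its short brass mount thread (4 mm high, 16 mm across). The 22 mm barrel runs from 4 to 30 mm above the underside; the top 10 mm tapers to a nose with a dark front lens. Under 0.5 kg. Origin: centre of its underside; z points up along the axis; yaw has no meaning.
- objective_small: microscope objective, the second smallest of four: a bright metal barrel 32 mm in diameter and 50 mm tall, standing upright on its short brass mount thread (4 mm high, 26 mm across). The 32 mm barrel runs from 4 to 40 mm above the underside; the top 10 mm tapers to a nose with a dark front lens. Under 0.5 kg. Origin: centre of its underside; z points up along the axis; yaw has no meaning.
- objective_medium: microscope objective, the second largest of four: a bright metal barrel 42 mm in diameter and 60 mm tall, standing upright on its short brass mount thread (4 mm high, 36 mm across). The 42 mm barrel runs from 4 to 50 mm above the underside; the top 10 mm tapers to a nose with a dark front lens. Under 0.5 kg. Origin: centre of its underside; z points up along the axis; yaw has no meaning.
- objective_large: microscope objective, the largest of four: a bright metal barrel 52 mm in diameter and 70 mm tall, standing upright on its short brass mount thread (4 mm high, 46 mm across). The 52 mm barrel runs from 4 to 60 mm above the underside; the top 10 mm tapers to a nose with a dark front lens. Under 0.5 kg. Origin: centre of its underside; z points up along the axis; yaw has no meaning.
- pot_tiny: base of an objective storage pot, the smallest of four: a fixed, low round black cup, open at the top, inner diameter 38 mm, outer 46 mm (52 mm over the 4 mm thick grey foot ring), rim 15 mm above the bench, grey padded inner floor 4 mm above the bench. It belongs to the 22 mm objective, which fits with 8 mm of room all round. Origin: centre of its underside, on the bench; z up.
- pot_small: base of an objective storage pot, the second smallest of four: a fixed, low round black cup, open at the top, inner diameter 48 mm, outer 56 mm (62 mm over the 4 mm thick grey foot ring), rim 15 mm above the bench, grey padded inner floor 4 mm above the bench. It belongs to the 32 mm objective, which fits with 8 mm of room all round. Origin: centre of its underside, on the bench; z up.
- pot_medium: base of an objective storage pot, the second largest of four: a fixed, low round black cup, open at the top, inner diameter 58 mm, outer 66 mm (72 mm over the 4 mm thick grey foot ring), rim 15 mm above the bench, grey padded inner floor 4 mm above the bench. It belongs to the 42 mm objective, which fits with 8 mm of room all round. Origin: centre of its underside, on the bench; z up.
- pot_large: base of an objective storage pot, the largest of four: a fixed, low round black cup, open at the top, inner diameter 68 mm, outer 76 mm (82 mm over the 4 mm thick grey foot ring), rim 15 mm above the bench, grey padded inner floor 4 mm above the bench. It belongs to the 52 mm objective, which fits with 8 mm of room all round. Origin: centre of its underside, on the bench; z up.
- eyepiece: spare microscope eyepiece, not an objective: steel tube 31 mm across below (30 mm high), black head 40 mm across, flaring to a 45 mm rubber eyecup on top, 58 mm tall, standing loose. To be left alone. Origin: centre of its underside; z up.
- vial: amber glass sample vial with a white cap, 27 mm in diameter, 62 mm tall, light and standing loose. To be left alone. Origin: centre of its underside; z up. (A flat glass dish of 60 mm and a flat black 50 x 40 mm reference mount, both fixed and at most 12 mm high, stand among these things too, at least 90 mm from any of them centre to centre.)

How it is judged:
At the end, for the whole second after the job is handed in: Each objective stands in its own pot: axis within 10.5 mm of the pot's axis, underside on the pot's floor (less than 6.5 mm above the bench), upright within 0.1 rad, at rest and released; eyepiece and vial upright and within 15 mm of where they started (horizontal distance between objective_tiny and pot_tiny below 0.0105 m and z of objective_tiny in the frame of pot_tiny below 0.0065 m and angle between each of objective_tiny, objective_small, objective_medium, objective_large, eyepiece, vial's own z axis and vertical below 0.1 rad and linear speed of each of objective_tiny, objective_small, objective_medium, objective_large below 0.02 m/s and angular speed of each of objective_tiny, objective_small, objective_medium, objective_large below 0.2 rad/s and contact force between each of objective_tiny, objective_small, objective_medium, objective_large and the fingers below 0.05 N and horizontal distance between objective_small and pot_small below 0.0105 m and z of objective_small in the frame of pot_small below 0.0065 m and horizontal distance between objective_medium and pot_medium below 0.0105 m and z of objective_medium in the frame of pot_medium below 0.0065 m and horizontal distance between objective_large and pot_large below 0.0105 m and z of objective_large in the frame of pot_large below 0.0065 m and distance of each of eyepiece, vial from where it was at the start of the episode below 0.015 m); the robot touches nothing.
It fails at once if an objective is knocked over (tilted more than 40 degrees) (angle between any of objective_tiny, objective_small, objective_medium, objective_large's own z axis and vertical above 0.7 rad).
It fails at once if an objective is dropped or thrown (moves at over 0.5 m/s out of the fingers) ((contact force between objective_tiny and the fingers below 0.05 N and linear speed of objective_tiny above 0.5 m/s) or (contact force between objective_small and the fingers below 0.05 N and linear speed of objective_small above 0.5 m/s) or (contact force between objective_medium and the fingers below 0.05 N and linear speed of objective_medium above 0.5 m/s) or (contact force between objective_large and the fingers below 0.05 N and linear speed of objective_large above 0.5 m/s)).
It fails at once if the eyepiece is shifted by more than 15 mm or knocked over (distance of eyepiece from where it was at the start of the episode above 0.015 m or angle between eyepiece's own z axis and vertical above 0.5 rad).
It fails at once if the vial is shifted by more than 15 mm or knocked over (distance of vial from where it was at the start of the episode above 0.015 m or angle between vial's own z axis and vertical above 0.5 rad).
It also fails if it takes over 101 s, if anything falls off the work surface, if the arm or the gripper's body presses on something with over 40 N, if the wrist force passes 120 N, or if a joint passes its speed limit or range.

### The arm

A 6-joint arm with a two-finger parallel gripper is mounted at the origin on the work surface. World frame = base frame: x ahead of the robot, y to its left, z up, the work surface at z = 0. Lengths are in m, angles in rad, forces in N, time in s.
With the tool pointing down it reaches from about 0.375 to 0.9 m from the base axis. Payload 3.1 kg.
Tool frame: the origin (TCP) lies midway between the tips of the shut fingers; the grasp point (between the pads) lies 19 mm behind it; z points along the fingers, y is the line along which they close (so a half turn about z gives the same grasp; the last joint's range is limited). The gripper opens to 87 mm and grips with 3 to 60 N. Pads are 19 mm wide; open, the fingers measure 117 mm over their backs; the gripper's body (75 mm by 190 mm) begins 51 mm behind the grasp point.
Start: joints at [-1.484, 0.527, 1.433, -0, 1.181, -0.178], TCP at [0.164, -0.603, 0.194] pointing down, gripper open.
Joint ranges: [-3.08, 3.08], [-0.75, 2.2], [0.22, 2.44], [-1.43, 4.57], [0, 2.65], [-2.85, 2.85]. Speed limits (rad/s): [2.79, 2.79, 3.14, 3.14, 3.14, 3.14].

### API

Orientations are given as a rotation vector (axis times angle).
In Python, from bench import sensors, optics, robot gives the robot as it stands.
- The arm moves only by the tool carry_out, never from a script. Its argument "moves" is a list of rows, each a list of 7 numbers: the shift along the world's x, y, z in mm, then the turn, a rotation vector about the world's x, y, z in degrees, then the opening, from -1 (shut) to 1 (fully open). A call has 1 to 5 rows; each row shifts and turns the commanded pose from where the row before left it; what a row does not reach is not made up. A row lasts 1/12 s, in which the tool goes at most 41.7 mm and 7.16 degrees, less where a joint would pass 70% of its speed; a pose out of reach is approached as far as the arm can. A call is refused whole if a number of a shift passes 41.7 or a number of a turn 7.16, either way. A call with a gripper value outside its range is refused whole. The fingers move at their own pace and stop on an object; "squeeze" is the grip in N (left out, the last holds). Time passes only in rows, so rows that do not move let the fingers close. It gives the time, the measured TCP pose, the force, the opening and the grip force at its end, in the units of the state.
- sensors.observe(): the state, without advancing time (a new reading comes with each control period).
- optics.snapshot(name): name is "side" or "top" or "wrist"; returns a dict with "img" (384x512x3 uint8, red, green, blue), "depth" (384x512 float32, m along the optical axis (not along the pixel's ray), 0 where there is no reading), "camera_matrix" (3x3 intrinsics, pixels), "eye" and "attitude" of the camera in the world. Camera axes: x right, y up, looking along -z (the intrinsics and any distortion apply to the point x, -y, -z); pixel columns grow to the right and rows downward; lengths in m; the calibration is good to about 2 mm. A picture is of the moment at which its call begins.
- robot.sign_off(): hands the job in; it is judged then, once.
The state is a dict: "time_s": time; "q": joint angles; "qvel": joint speeds; "joint_efforts": joint torques, N m; "eef_pos": TCP position; "tcp_rot": TCP orientation; "force": force on the tool from outside, world axes, zero at the start; "torque": the same for the moment, N m; "grip_width": opening from 0.0 (shut) to 1.0 (fully open); "grasp_force": force on a finger pad.
Only numpy, scipy, OpenCV 4.12 (cv2) and the standard library are available. Lean on these libraries where they do the work, as an engineer would, in place of code of your own. Each camera call takes 0.05 s, during which the arm holds its last target. There are 200 camera calls.

## Working session

There is one attempt and no reset: what is moved stays moved. The work goes in short steps, Python scripts to look and compute and a tool call to move; the robot and the scene stay as the last step left them, time stands still between calls to the robot, and variables do not carry over. Pictures are saved under pics/ and viewed, at most 14 in all, crops included, and the job is handed in when it is done.

Besides the shell and the picture viewer there is one more tool, called after "Request:" as name(argument=value, ...), one argument or row to a line, values as JSON. carry_out: Moves the arm, as the interface text tells. Its arguments: {"type":"object","properties":{"moves":{"type":"array","items":{"type":"array","items":{"type":"number"}}},"squeeze":{"type":"number"}},"required":["moves"]}

```bash
mkdir -p pics; ls; cat > h.py <<'E'
import numpy as np, cv2
from bench import sensors, optics, robot
def snap(n):
    s=optics.snapshot(n); return s
def R(s):
    a=np.array(s["attitude"],float)
    if a.shape==(3,3): return a
    return cv2.Rodrigues(a.reshape(3,1))[0] if a.size==3 else a
def cloud(s):
    K=np.array(s["camera_matrix"]); d=s["depth"]; v,u=np.mgrid[:d.shape[0],:d.shape[1]]
    c=np.stack([(u-K[0,2])/K[0,0]*d,-(v-K[1,2])/K[1,1]*d,-d],-1)
    return c@R(s).T+np.array(s["eye"])
def ray(s,u,v,z):
    K=np.array(s["camera_matrix"]); c=R(s)@np.array([(u-K[0,2])/K[0,0],-(v-K[1,2])/K[1,1],-1]); e=np.array(s["eye"])
    return e+c*(z-e[2])/c[2]
E
python3 - <<'E'
from h import *
for n in("top","side"):
    s=snap(n); cv2.imwrite(f"pics/{n}0.png",cv2.cvtColor(s["img"],cv2.COLOR_RGB2BGR))
    print(n,{k:(np.array(x).round(3).tolist()) for k,x in s.items() if k not in("img","depth")}, (s["depth"]>0).mean())
o=sensors.observe(); print({k:np.round(v,3) for k,v in o.items()})
E
```

```text
pics
top {'camera_matrix': [[399.903, 0.0, 261.353], [0.0, 399.903, 190.647], [0.0, 0.0, 1.0]], 'eye': [0.364, 0.028, 0.962], 'attitude': [0.125, -0.133, -1.552]} 0.9960225423177084
side {'camera_matrix': [[378.087, 0.0, 255.455], [0.0, 378.087, 192.515], [0.0, 0.0, 1.0]], 'eye': [0.084, 0.469, 0.547], 'attitude': [0.439, -1.038, -2.19]} 0.9961649576822916
{'time_s': np.float64(0.1), 'q': array([-1.484,  0.528,  1.434, -0.   ,  1.181, -0.178]), 'qvel': array([ 0.001, -0.001, -0.001,  0.001,  0.002, -0.   ]), 'joint_efforts': array([ -0.   , -44.099, -17.715,   0.064,   0.053,  -0.   ]), 'eef_pos': array([ 0.164, -0.602,  0.194]), 'tcp_rot': array([-3.112, -0.416, -0.   ]), 'force': array([ 0.057, -0.06 ,  0.28 ]), 'torque': array([ 0.025, -0.059,  0.045]), 'grasp_force': np.float64(0.0), 'grip_width': np.float64(1.001)}
```

View pics/top0.png

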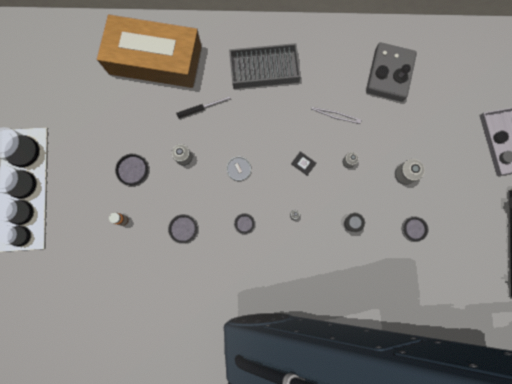

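View pics/side0.png

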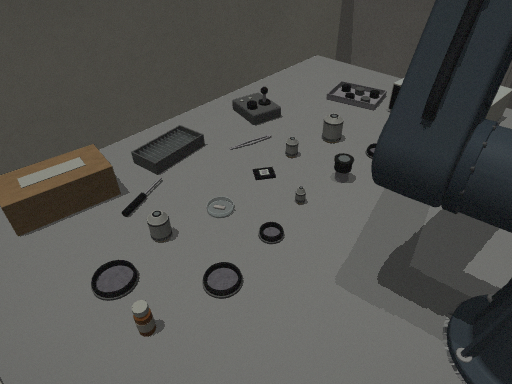

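Top view: pots are the dark rings at (132,170), (183,229), (245,224) and (416,229). Objectives are at (182,154), (351,160), (412,171) and (295,215), the eyepiece at (355,222) and the vial at (119,219). The side view shows all of them except the right-most pot, which is partly hidden by the arm.

```bash
python3 - <<'E'
from h import *
T=snap("top"); S=snap("side"); P=cloud(T); Q=cloud(S)
print("bench z", np.median(P[250:300,20:200,2]),np.median(Q[300:370,20:120,2]))
def proj(s,p):
    K=np.array(s["camera_matrix"]); c=R(s).T@(np.array(p)-np.array(s["eye"])); return K[0,0]*c[0]/-c[2]+K[0,2], K[1,2]+K[1,1]*c[1]/c[2]
def circ(p):
    A=np.c_[2*p,np.ones(len(p))]; x=np.linalg.lstsq(A,(p**2).sum(1),rcond=None)[0]; return x[:2],np.sqrt(x[2]+x[0]**2+x[1]**2)
for n,u,v in [("med?",182,154),("small?",351,160),("large?",412,171),("tiny?",295,215),("eye",355,222),("vial",119,219)]:
    o=[]
    c=ray(T,u,v,.03)[:2]
    for C in(P,Q):
        w=C.reshape(-1,3); w=w[(np.hypot(*(w[:,:2]-c).T)<.05)&(w[:,2]>.012)&(w[:,2]<.1)]
        if len(w)<8: o.append(None); continue
        zt=np.percentile(w[:,2],97); t=w[w[:,2]>zt-.003]; o+= [len(w),len(t),zt.round(4),t.mean(0).round(4),(w.min(0)[:2]).round(3),w.max(0)[:2].round(3)]
    print(n,*o)
for n,u,v in [("potL",132,170),("potM",183,229),("potT",245,224),("potS",416,229)]:
    c=ray(T,u,v,.01)[:2]
    for s,C in((T,P),(S,Q)):
        d=np.hypot(C[...,0]-c[0],C[...,1]-c[1]); 
        w=C[(d<.055)&(C[...,2]>.0115)&(C[...,2]<.02)]
        if len(w)<8: print(n,"few");continue
        m,r=circ(w[:,:2]); k=C[(np.hypot(C[...,0]-m[0],C[...,1]-m[1])<.012)]
        print(n,len(w),m.round(4),r.round(4),"zrim",np.median(w[:,2]).round(4),"floor",np.median(k[:,2]).round(4),np.round(proj(T,[*m,.015])))
E
```

```text
bench z 0.000622245939292998 0.0008136350503319956
med? 317 67 0.0626 [0.6036 0.2154 0.0611] [0.583 0.195] [0.624 0.236] 563 95 0.0621 [0.6023 0.2162 0.0611] [0.582 0.195] [0.619 0.236]
small? 184 36 0.0517 [ 0.5995 -0.19    0.0503] [ 0.584 -0.205] [ 0.615 -0.173] 193 25 0.052 [ 0.5982 -0.1886  0.0513] [ 0.583 -0.205] [ 0.611 -0.174]
large? 543 118 0.0713 [ 0.5699 -0.3265  0.07  ] [ 0.545 -0.353] [ 0.595 -0.3  ] 467 63 0.0719 [ 0.5692 -0.3254  0.0711] [ 0.544 -0.348] [ 0.595 -0.3  ]
tiny? 80 9 0.0436 [ 0.4649 -0.0549  0.0425] [ 0.455 -0.065] [ 0.475 -0.045] 128 21 0.0421 [ 0.464  -0.0559  0.0412] [ 0.453 -0.064] [ 0.475 -0.044]
eye 323 146 0.0605 [ 0.4449 -0.1893  0.0588] [ 0.425 -0.21 ] [ 0.467 -0.168] 395 168 0.0607 [ 0.4456 -0.1891  0.0594] [ 0.424 -0.213] [ 0.468 -0.167]
vial 183 58 0.0647 [0.4469 0.3548 0.0632] [0.434 0.341] [0.461 0.367] 546 175 0.0638 [0.446  0.3539 0.0627] [0.432 0.341] [0.459 0.368]
potL 195 [0.5704 0.3401] 0.0361 zrim 0.0148 floor 0.0047 [131. 169.]
potL 367 [0.569  0.3398] 0.036 zrim 0.0152 floor 0.0052 [131. 169.]
potM 168 [0.4288 0.2095] 0.0312 zrim 0.0147 floor 0.0052 [182. 228.]
potM 309 [0.4275 0.2091] 0.0311 zrim 0.0153 floor 0.0055 [182. 229.]
potT 111 [0.4435 0.0637] 0.0211 zrim 0.0149 floor 0.0045 [244. 223.]
potT 154 [0.4424 0.0634] 0.021 zrim 0.0154 floor 0.0055 [244. 223.]
potS 142 [ 0.4372 -0.3442] 0.0261 zrim 0.0139 floor 0.0035 [416. 228.]
potS 37 [ 0.4364 -0.3456] 0.0267 zrim 0.0152 floor nan [417. 229.]
  return _methods._mean(a, axis=axis, dtype=dtype,
  ret = ret.dtype.type(ret / rcount)
```

Heights, diameters and ring radii agree with the given sizes, and the two views agree to about 1.5 mm. The small objective goes first, and I'll keep the fingertips above the 15 mm rim.

Request:
carry_out(
  moves=[
    [36, 34, -7, 0, 0, 0, 1],
    [36, 34, -7, 0, 0, 0, 1],
    [36, 34, -7, 0, 0, 0, 1],
    [36, 34, -7, 0, 0, 0, 1],
    [36, 34, -7, 0, 0, 0, 1],
  ],
  squeeze=15,
)

```text
time_s: 0.62
eef_pos: [0.3151, -0.4599, 0.165]
tcp_rot: [-3.114, -0.415, -0.0]
force: [1.0, -0.1, 0.3]
grip_width: 1.003
grasp_force: 0.0
```

Request:
carry_out(
  moves=[
    [36, 34, -7, 0, 0, 0, 1],
    [36, 34, -7, 0, 0, 0, 1],
    [36, 34, -7, 0, 0, 0, 1],
    [36, 34, -7, 0, 0, 0, 1],
    [36, 34, -7, 0, 0, 0, 1],
  ],
)

```text
time_s: 1.03
eef_pos: [0.4653, -0.3181, 0.1358]
tcp_rot: [-3.114, -0.416, 0.0]
force: [0.2, -1.7, 0.2]
grip_width: 0.997
grasp_force: 0.0
```

Request:
carry_out(
  moves=[
    [26.5, 25.5, -5, 0, 0, 0, 1],
    [26.5, 25.5, -5, 0, 0, 0, 1],
    [26.5, 25.5, -5, 0, 0, 0, 1],
    [26.5, 25.5, -5, 0, 0, 0, 1],
    [27, 26, -5, 0, 0, 0, 1],
  ],
)

```text
time_s: 1.45
eef_pos: [0.5981, -0.1902, 0.1107]
tcp_rot: [-3.114, -0.416, 0.001]
force: [-0.7, -0.5, 0.3]
grip_width: 0.996
grasp_force: 0.0
```

Request:
carry_out(
  moves=[
    [0, 0, -30, 0, 0, 0, 1],
    [0, 0, -30, 0, 0, 0, 1],
    [0, 0, 0, 0, 0, 0, 1],
  ],
)

```text
time_s: 1.7
eef_pos: [0.5933, -0.1885, 0.0455]
tcp_rot: [-3.107, -0.418, 0.015]
force: [-1.0, 0.8, -0.7]
grip_width: 1.001
grasp_force: 0.0
```

```bash
python3 - <<'E'
from h import *
s=snap("side"); w=snap("wrist"); cv2.imwrite("pics/a.png",cv2.cvtColor(np.hstack([s["img"][60:260,250:450],w["img"][::2,::2][:200]][:1]+[cv2.resize(w["img"],(267,200))]),cv2.COLOR_RGB2BGR))
print(sensors.observe()["eef_pos"])
E
```

```text
[ 0.59611354 -0.19115685  0.0500946 ]
```

View pics/a.png

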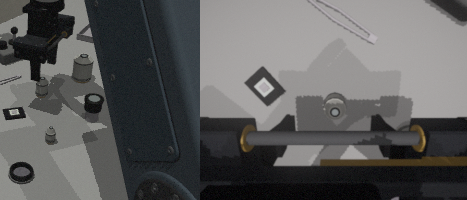

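The wrist view shows the small objective midway between the open fingers, and the side view shows the gripper above it. I'll go down, add 2 mm in x and close.

Request:
carry_out(
  moves=[
    [1, 1, -12, 0, 0, 0, 1],
    [1, 0, -12, 0, 0, 0, 1],
    [0, 0, -8, 0, 0, 0, 1],
    [0, 0, 0, 0, 0, 0, 1],
    [0, 0, 0, 0, 0, 0, 1],
  ],
)

```text
time_s: 2.22
eef_pos: [0.5987, -0.1908, 0.0188]
tcp_rot: [-3.113, -0.415, 0.001]
force: [0.6, -1.3, -0.4]
grip_width: 0.999
grasp_force: 0.0
```

Request:
carry_out(
  moves=[
    [0, 0, 0, 0, 0, 0, 0],
    [0, 0, 0, 0, 0, 0, -0.2],
    [0, 0, 0, 0, 0, 0, -0.5],
    [0, 0, 0, 0, 0, 0, -1],
    [0, 0, 0, 0, 0, 0, -1],
  ],
)

```text
time_s: 2.63
eef_pos: [0.5993, -0.1908, 0.0195]
tcp_rot: [3.114, 0.416, 0.001]
force: [0.9, 0.1, 0.7]
grip_width: 0.703
grasp_force: 0.0
```

Request:
carry_out(
  moves=[
    [0, 0, 0, 0, 0, 0, -1],
    [0, 0, 0, 0, 0, 0, -1],
    [0, 0, 0, 0, 0, 0, -1],
    [0, 0, 0, 0, 0, 0, -1],
    [0, 0, 0, 0, 0, 0, -1],
  ],
)

```text
time_s: 3.05
eef_pos: [0.5991, -0.1907, 0.0191]
tcp_rot: [-3.114, -0.416, 0.0]
force: [0.1, -0.2, -0.8]
grip_width: 0.326
grasp_force: 0.0
```

Request:
carry_out(
  moves=[
    [0, 0, 0, 0, 0, 0, -1],
    [0, 0, 0, 0, 0, 0, -1],
  ],
)

```text
time_s: 3.22
eef_pos: [0.5991, -0.1908, 0.0191]
tcp_rot: [-3.114, -0.416, 0.0]
force: [-0.9, -0.6, -1.2]
grip_width: 0.209
grasp_force: 12.8
```

```bash
python3 - <<'E'
from h import *
s=snap("side"); w=snap("wrist"); cv2.imwrite("pics/b.png",cv2.cvtColor(np.hstack([cv2.resize(s["img"][80:200,250:350],None,fx=3,fy=3),cv2.resize(w["img"],(480,360))]),cv2.COLOR_RGB2BGR))
o=sensors.observe();print(o["eef_pos"],o["grip_width"],o["grasp_force"])
E
```

```text
[ 0.59892344 -0.19060993  0.0189054 ] 0.2124657036166216 12.872747015208006
```

View pics/b.png

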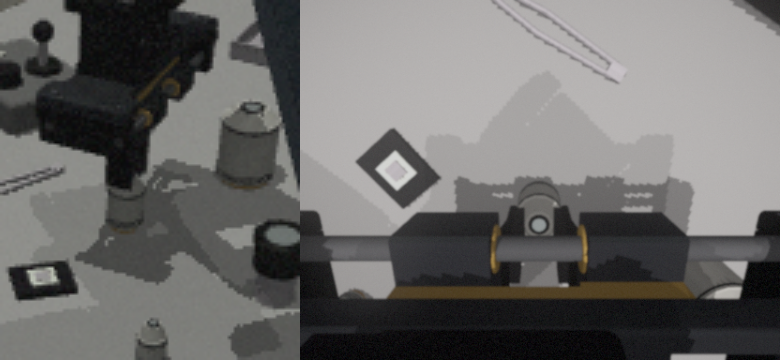

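The small objective is held by its nose: the opening is only 18 mm, and in the side crop the fingertips end in its upper third. I'll measure the real fingertip height.

```bash
python3 - <<'E'
from h import *
for n in("side",):
    s=snap(n); C=cloud(s); g=s["img"].mean(2)
    for v in range(132,160,2):
        print(v,[(int(g[v,u]),*(C[v,u]*1000).round().astype(int).tolist()) for u in range(284,303,3)])
o=sensors.observe(); print(o)
E
```

```text
132 [(107, 689, -267, 2), (15, 555, -114, 119), (17, 546, -114, 122), (14, 543, -120, 121), (21, 595, -201, 66), (110, 660, -299, -1), (139, 653, -305, 0)]
134 [(139, 682, -259, 2), (19, 599, -170, 72), (11, 590, -170, 76), (16, 585, -175, 75), (17, 595, -200, 61), (110, 650, -287, 2), (141, 646, -294, 0)]
136 [(137, 677, -252, 0), (16, 599, -170, 66), (20, 595, -176, 66), (17, 585, -175, 70), (18, 596, -202, 54), (123, 643, -277, 2), (71, 637, -284, 2)]
138 [(138, 668, -242, 2), (11, 600, -171, 60), (11, 594, -176, 60), (14, 585, -176, 64), (44, 595, -202, 48), (120, 636, -269, 3), (72, 631, -276, 1)]
140 [(138, 663, -236, 0), (10, 600, -172, 54), (13, 592, -174, 56), (16, 585, -177, 58), (76, 590, -196, 47), (75, 629, -260, 3), (120, 624, -268, 1)]
142 [(121, 654, -225, 2), (58, 606, -179, 42), (10, 594, -176, 49), (21, 587, -180, 50), (74, 586, -191, 45), (70, 625, -255, 0), (72, 618, -260, 1)]
144 [(123, 648, -218, 1), (56, 604, -177, 38), (79, 594, -177, 42), (78, 589, -182, 42), (74, 585, -189, 40), (75, 617, -245, 2), (71, 611, -251, 1)]
146 [(123, 640, -209, 3), (62, 602, -17
[... 994 characters left out ...]
8, 1)]
{'time_s': 3.3667, 'q': array([-4.85715733e-01,  7.60635109e-01,  1.54681675e+00,  2.59361029e-05,
        8.34633516e-01,  8.19283765e-01]), 'qvel': array([ 0.00111327,  0.00034896,  0.00026829,  0.00164414, -0.0008768 ,
        0.0005313 ]), 'joint_efforts': array([ 1.27444262e-02, -4.85952508e+01, -1.21130195e+01,  6.03976753e-02,
       -1.96477014e-02, -1.28916836e-04]), 'eef_pos': array([ 0.59894464, -0.19065695,  0.01891847]), 'tcp_rot': array([-3.11359491e+00, -4.16217688e-01,  6.12979552e-04]), 'force': array([ 0.14799688, -0.8263789 , -0.95809417]), 'torque': array([-0.07882083,  0.01302982, -0.02407978]), 'grasp_force': 12.811714596755337, 'grip_width': 0.21255010574467123}
```

Fingertips end at z≈46 mm while the reported TCP is 19 mm, so the tips sit about 27 mm higher than reported. I'll open, then check the tip height again at full opening.

Request:
carry_out(
  moves=[
    [0, 0, 0, 0, 0, 0, -0.3],
    [0, 0, 0, 0, 0, 0, 0],
    [0, 0, 0, 0, 0, 0, 1],
    [0, 0, 0, 0, 0, 0, 1],
    [0, 0, 0, 0, 0, 0, 1],
  ],
)

```text
time_s: 3.78
eef_pos: [0.5992, -0.1908, 0.0192]
tcp_rot: [3.114, 0.416, 0.0]
force: [0.2, 0.4, 0.3]
grip_width: 0.503
grasp_force: 0.0
```

Request:
carry_out(
  moves=[
    [0, 0, 0, 0, 0, 0, 1],
    [0, 0, 0, 0, 0, 0, 1],
    [0, 0, 0, 0, 0, 0, 1],
    [0, 0, 0, 0, 0, 0, 1],
    [0, 0, 0, 0, 0, 0, 1],
  ],
)

```text
time_s: 4.2
eef_pos: [0.5992, -0.1908, 0.0191]
tcp_rot: [-3.114, -0.416, -0.0]
force: [-0.6, 0.3, -0.1]
grip_width: 0.886
grasp_force: 0.0
```

```bash
cat >> h.py <<'E'
def tips(zmax=.1):
    "dark finger points near TCP, by camera"
    p=np.array(sensors.observe()["eef_pos"])
    for n in("side","top"):
        s=snap(n);C=cloud(s);g=s["img"].max(2)
        m=(g<35)&(np.hypot(C[...,0]-p[0],C[...,1]-p[1])<.075)&(C[...,2]>.02)&(C[...,2]<zmax)
        w=C[m]; 
        if len(w)<5: print(n,"none");continue
        for sgn in(1,-1):
            k=w[(w[:,1]-p[1])*sgn>0]
            if len(k): print(n,sgn,len(k),"zlow",np.sort(k[:,2])[:5].round(3),"min",k.min(0).round(3),"max",k.max(0).round(3))
def obj(c,r=.04,zlo=.012,zmax=.1):
    for n in("top","side"):
        w=cloud(snap(n)).reshape(-1,3); w=w[(np.hypot(*(w[:,:2]-c).T)<r)&(w[:,2]>zlo)&(w[:,2]<zmax)]
        if len(w)<8: print(n,"few");continue
        zt=np.percentile(w[:,2],97); t=w[w[:,2]>zt-.003]; print(n,"ztop",zt.round(4),t.mean(0).round(4),w.min(0).round(3),w.max(0).round(3))
E
python3 - <<'E'
from h import *
print(sensors.observe()["grip_width"],sensors.observe()["eef_pos"]); tips(); obj([.599,-.19],.022)
E
```

```text
0.8855337040907563 [ 0.59915307 -0.19076348  0.01912545]
side 1 138 zlow [0.037 0.039 0.05  0.05  0.05 ] min [ 0.574 -0.188  0.037] max [ 0.598 -0.137  0.097]
side -1 82 zlow [0.049 0.05  0.05  0.05  0.051] min [ 0.596 -0.24   0.049] max [ 0.619 -0.191  0.1  ]
top none
top few
side ztop 0.0521 [ 0.5976 -0.1888  0.0511] [ 0.582 -0.202  0.012] [ 0.606 -0.173  0.053]
```

Request:
carry_out(
  moves=[
    [0, 0, -9, 0, 0, 0, 1],
    [0, 0, -9, 0, 0, 0, 1],
    [0, 0, -8, 0, 0, 0, 1],
    [0, 0, 0, 0, 0, 0, 1],
    [0, 0, 0, 0, 0, 0, 1],
  ],
)

```text
time_s: 4.82
eef_pos: [0.5982, -0.1903, -0.0082]
tcp_rot: [-3.112, -0.416, 0.003]
force: [-0.9, -0.5, 0.2]
grip_width: 1.001
grasp_force: 0.0
```

```bash
python3 - <<'E'
from h import *
print(sensors.observe()["force"],sensors.observe()["eef_pos"]); tips(.06)
E
```

```text
[-0.94621729 -0.47309326  0.23265082] [ 0.59824396 -0.19028868 -0.00821225]
side 1 104 zlow [0.022 0.023 0.023 0.023 0.025] min [ 0.574 -0.187  0.022] max [ 0.596 -0.132  0.06 ]
side -1 67 zlow [0.022 0.023 0.023 0.024 0.024] min [ 0.6   -0.243  0.022] max [ 0.616 -0.228  0.06 ]
top none
```

Tips are now at 22 mm, on the barrel. Closing.

Request:
carry_out(
  moves=[
    [0, 0, 0, 0, 0, 0, 0],
    [0, 0, 0, 0, 0, 0, -1],
    [0, 0, 0, 0, 0, 0, -1],
    [0, 0, 0, 0, 0, 0, -1],
    [0, 0, 0, 0, 0, 0, -1],
  ],
)

```text
time_s: 5.33
eef_pos: [0.5992, -0.1908, -0.0066]
tcp_rot: [3.114, 0.416, 0.0]
force: [0.1, 0.8, -0.1]
grip_width: 0.707
grasp_force: 0.0
```

Request:
carry_out(
  moves=[
    [0, 0, 0, 0, 0, 0, -1],
    [0, 0, 0, 0, 0, 0, -1],
    [0, 0, 0, 0, 0, 0, -1],
    [0, 0, 0, 0, 0, 0, -1],
    [0, 0, 0, 0, 0, 0, -1],
  ],
)

```text
time_s: 5.75
eef_pos: [0.5991, -0.1907, -0.0069]
tcp_rot: [-3.114, -0.416, 0.0]
force: [-0.2, -0.1, -0.4]
grip_width: 0.362
grasp_force: 15.0
```

Request:
carry_out(
  moves=[
    [0, 0, 15, 0, 0, 0, -1],
    [0, 0, 25, 0, 0, 0, -1],
    [0, 0, 20, 0, 0, 0, -1],
    [-12, -11, 0, 0, 0, 0, -1],
    [-22, -21, 0, 0, 0, 0, -1],
  ],
)

```text
time_s: 6.17
eef_pos: [0.5681, -0.222, 0.0549]
tcp_rot: [3.11, 0.422, 0.008]
force: [-0.9, -0.4, -1.3]
grip_width: 0.363
grasp_force: 15.0
```

Request:
carry_out(
  moves=[
    [-28, -27, 0, 0, 0, 0, -1],
    [-28, -27, 0, 0, 0, 0, -1],
    [-28, -27, 0, 0, 0, 0, -1],
    [-24, -22, 0, 0, 0, 0, -1],
    [-20, -20, 0, 0, 0, 0, -1],
  ],
)

```text
time_s: 6.58
eef_pos: [0.435, -0.3468, 0.053]
tcp_rot: [-3.113, -0.415, 0.001]
force: [-0.5, 0.1, -1.2]
grip_width: 0.359
grasp_force: 15.0
```

Request:
carry_out(
  moves=[
    [0, 0, 0, 0, 0, 0, -1],
    [0, 0, 0, 0, 0, 0, -1],
    [0, 0, 0, 0, 0, 0, -1],
  ],
)

```text
time_s: 6.83
eef_pos: [0.4372, -0.3455, 0.053]
tcp_rot: [-3.113, -0.415, -0.0]
force: [0.4, -0.1, -0.9]
grip_width: 0.36
grasp_force: 15.0
```

```bash
python3 - <<'E'
from h import *
s=snap("side"); w=snap("wrist"); t=snap("top"); cv2.imwrite("pics/c.png",cv2.cvtColor(np.hstack([cv2.resize(t["img"][150:300,330:480],(300,300)),cv2.resize(w["img"],(400,300))]),cv2.COLOR_RGB2BGR))
np.savez("w.npz",**w)
o=sensors.observe();print(o["eef_pos"],o["grip_width"],o["grasp_force"],o["force"],np.array(w["eye"]),w["attitude"])
E
```

```text
[ 0.43790347 -0.34464332  0.05303202] 0.36123373044660234 14.99991774559021 [-0.16945179  0.27074412 -1.75513044] [ 0.50953838 -0.32582299  0.24266263] [-0.23300676  0.17890669 -1.29656803]
```

View pics/c.png

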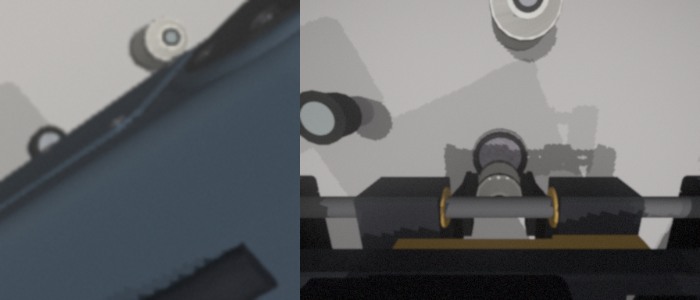

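The wrist view shows the small pot at about (500,157), directly beyond the held objective at (498,185), so they line up laterally. Now I'll measure both in the wrist cloud.

```bash
cat >> h.py <<'E'
def circ(p):
    x=np.linalg.lstsq(np.c_[2*p,np.ones(len(p))],(p**2).sum(1),rcond=None)[0]; return x[:2],np.sqrt(x[2]+x[0]**2+x[1]**2)
def rim(n,c,r):
    C=cloud(snap(n)); d=np.hypot(C[...,0]-c[0],C[...,1]-c[1]); w=C[(abs(d-r)<.012)&(C[...,2]>.0115)&(C[...,2]<.02)]
    if len(w)<8: print(n,"few rim");return
    m,rr=circ(w[:,:2]); print(n,"rim",len(w),m.round(4),rr.round(4),np.median(w[:,2]).round(4))
def barrel(n,c,R,z0,z1,up=None):
    "circle of known radius through bright barrel points between z0,z1"
    from scipy.optimize import least_squares
    s=snap(n);C=cloud(s); d=np.hypot(C[...,0]-c[0],C[...,1]-c[1]); w=C[(d<R+.006)&(C[...,2]>z0)&(C[...,2]<z1)&(s["img"].max(2)>45)][:,:2]
    if len(w)<8: print(n,"few barrel");return
    q=least_squares(lambda q:np.hypot(*(w-q).T)-R,c,loss="soft_l1",f_scale=.002); print(n,"barrel",len(w),q.x.round(4),"res",np.abs(q.fun).mean().round(4))
E
python3 - <<'E'
from h import *
rim("wrist",[.437,-.345],.026)
for n in("wrist","side"): barrel(n,[.437,-.345],.016,.066,.098); 
obj([.437,-.345],.02,.05,.13)
C=cloud(snap("wrist")); d=np.hypot(C[...,0]-.437,C[...,1]+.345); k=C[(d<.03)]; print(np.histogram(k[:,2],np.arange(0,.14,.01)))
E
```

```text
wrist rim 792 [ 0.4369 -0.3464] 0.026 0.014
wrist barrel 1009 [ 0.4377 -0.3449] res 0.0003
side few barrel
top few
side few
(array([1889,  863,    0,    0,    0,    0,  103,  296,  547,  904, 1276,
        431,  498,  367]), array([0.  , 0.01, 0.02, 0.03, 0.04, 0.05, 0.06, 0.07, 0.08, 0.09, 0.1 ,
       0.11, 0.12, 0.13, 0.14]))
```

Request:
carry_out(
  moves=[
    [-0.5, -1, -10, 0, 0, 0, -1],
    [-0.5, -0.5, -16, 0, 0, 0, -1],
    [0, 0, -14, 0, 0, 0, -1],
    [0, 0, -8, 0, 0, 0, -1],
    [0, 0, -3, 0, 0, 0, -1],
  ],
)

```text
time_s: 7.7
eef_pos: [0.4353, -0.3464, 0.0003]
tcp_rot: [-3.111, -0.416, 0.003]
force: [-0.1, 0.1, -2.3]
grip_width: 0.362
grasp_force: 15.0
```

Request:
carry_out(
  moves=[
    [0, 0, -2, 0, 0, 0, -1],
    [0, 0, -1, 0, 0, 0, -1],
    [0, 0, -1, 0, 0, 0, -1],
    [0, 0, -0.5, 0, 0, 0, -1],
    [0, 0, 0, 0, 0, 0, -1],
  ],
)

```text
time_s: 8.12
eef_pos: [0.4364, -0.3475, -0.0019]
tcp_rot: [3.113, 0.416, 0.001]
force: [1.1, -0.5, -0.8]
grip_width: 0.363
grasp_force: 15.0
```

Request:
carry_out(
  moves=[
    [0, 0, -1, 0, 0, 0, -1],
    [0, 0, 0, 0, 0, 0, -1],
    [0, 0, 0, 0, 0, 0, -0.25],
    [0, 0, 0, 0, 0, 0, -0.2],
    [0, 0, 0, 0, 0, 0, 0],
  ],
)

```text
time_s: 8.53
eef_pos: [0.4362, -0.3473, -0.0032]
tcp_rot: [3.114, 0.416, 0.0]
force: [1.0, 1.2, -0.8]
grip_width: 0.417
grasp_force: 0.0
```

Request:
carry_out(
  moves=[
    [0, 0, 0, 0, 0, 0, 0.4],
    [0, 0, 0, 0, 0, 0, 0.4],
    [0, 0, 0, 0, 0, 0, 0.4],
    [0, 0, 0, 0, 0, 0, 0.4],
    [0, 0, 0, 0, 0, 0, 0.4],
  ],
)

```text
time_s: 8.95
eef_pos: [0.4361, -0.3472, -0.0034]
tcp_rot: [-3.114, -0.416, 0.0]
force: [0.1, -0.2, -0.4]
grip_width: 0.686
grasp_force: 0.0
```

Request:
carry_out(
  moves=[
    [0, 0, 12, 0, 0, 0, 1],
    [0, 0, 24, 0, 0, 0, 1],
    [0, 0, 30, 0, 0, 0, 1],
    [0, 0, 30, 0, 0, 0, 1],
    [0, 0, 0, 0, 0, 0, 1],
  ],
)

```text
time_s: 9.37
eef_pos: [0.4391, -0.3504, 0.0988]
tcp_rot: [3.104, 0.415, 0.01]
force: [0.8, -1.1, 0.1]
grip_width: 0.964
grasp_force: 0.0
```

```bash
python3 - <<'E'
from h import *
print(sensors.observe()["eef_pos"])
barrel("wrist",[.437,-.346],.016,.02,.043); obj([.437,-.345],.018,.02,.1)
C=cloud(snap("wrist")); k=C[np.hypot(C[...,0]-.437,C[...,1]+.346)<.02]; print("top",np.percentile(k[k[:,2]<.09][:,2],98))
barrel("wrist",[.5695,-.326],.026,.015,.06)
E
```

```text
[ 0.4390526  -0.35042121  0.09877118]
wrist barrel 246 [ 0.4361 -0.3479] res 0.0003
top few
side few
top 0.05457324742437892
wrist barrel 944 [ 0.5706 -0.3288] res 0.0007
```

The small objective stands in its pot: 1.7 mm off axis, top at 54.6 mm. Next is the large one.

Request:
carry_out(
  moves=[
    [20, 4, 4, 0, 0, 0, 1],
    [30, 5, 4, 0, 0, 0, 1],
    [34, 5, 0, 0, 0, 0, 1],
    [30, 5, 0, 0, 0, 0, 1],
    [19, 2, 0, 0, 0, 0, 1],
  ],
)

```text
time_s: 10.03
eef_pos: [0.5713, -0.325, 0.099]
tcp_rot: [-3.112, -0.418, 0.0]
force: [-0.2, -0.2, 0.1]
grip_width: 1.001
grasp_force: 0.0
```

Request:
carry_out(
  moves=[
    [0, 0, 0, 0, 0, 0, 1],
    [0, 0, 0, 0, 0, 0, 1],
    [0, 0, 0, 0, 0, 0, 1],
  ],
)

```text
time_s: 10.28
eef_pos: [0.5673, -0.3254, 0.099]
tcp_rot: [-3.111, -0.416, 0.005]
force: [-1.2, 0.6, 0.9]
grip_width: 1.0
grasp_force: 0.0
```

```bash
python3 - <<'E'
from h import *
print(sensors.observe()["eef_pos"],sensors.observe()["grip_width"])
barrel("wrist",[.570,-.327],.026,.015,.06); tips(.2)
E
```

```text
[ 0.56733756 -0.32540798  0.09900814] 0.9998613208644306
wrist barrel 865 [ 0.5695 -0.329 ] res 0.0007
side 1 194 zlow [0.057 0.058 0.058 0.071 0.071] min [ 0.542 -0.324  0.057] max [ 0.574 -0.265  0.188]
side -1 75 zlow [0.071 0.073 0.127 0.129 0.13 ] min [ 0.561 -0.382  0.071] max [ 0.589 -0.329  0.2  ]
top none
```

Request:
carry_out(
  moves=[
    [0.5, -1, -15, 0, 0, 0, 1],
    [0, 0, -25, 0, 0, 0, 1],
    [0, 0, -25, 0, 0, 0, 1],
    [0, 0, -20, 0, 0, 0, 1],
    [0, 0, -10, 0, 0, 0, 1],
  ],
)

```text
time_s: 10.85
eef_pos: [0.5671, -0.3264, 0.0031]
tcp_rot: [-3.111, -0.414, 0.005]
force: [0.0, -0.2, 0.3]
grip_width: 0.997
grasp_force: 0.0
```

Request:
carry_out(
  moves=[
    [0, 0, 0, 0, 0, 0, 1],
    [0, 0, 0, 0, 0, 0, 0.5],
    [0, 0, 0, 0, 0, 0, -1],
    [0, 0, 0, 0, 0, 0, -1],
    [0, 0, 0, 0, 0, 0, -1],
  ],
)

```text
time_s: 11.27
eef_pos: [0.5705, -0.328, 0.0072]
tcp_rot: [3.112, 0.416, 0.003]
force: [0.6, -0.0, -0.1]
grip_width: 0.779
grasp_force: 0.0
```

Request:
carry_out(
  moves=[
    [0, 0, 0, 0, 0, 0, -1],
    [0, 0, 0, 0, 0, 0, -1],
    [0, 0, 0, 0, 0, 0, -1],
    [0, 0, 0, 0, 0, 0, -1],
    [0, 0, 0, 0, 0, 0, -1],
  ],
)

```text
time_s: 11.68
eef_pos: [0.5703, -0.3281, 0.0064]
tcp_rot: [3.112, 0.416, 0.002]
force: [0.0, -1.9, 3.0]
grip_width: 0.594
grasp_force: 15.0
```

Request:
carry_out(
  moves=[
    [0, 0, 0, 0, 0, 0, -1],
    [0, 0, 15, 0, 0, 0, -1],
    [0, 0, 25, 0, 0, 0, -1],
    [0, 0, 25, 0, 0, 0, -1],
    [0, 0, 20, 0, 0, 0, -1],
  ],
  squeeze=20,
)

```text
time_s: 12.1
eef_pos: [0.5686, -0.326, 0.0904]
tcp_rot: [-3.111, -0.416, 0.003]
force: [-0.5, -0.8, -3.2]
grip_width: 0.595
grasp_force: 20.0
```

Request:
carry_out(
  moves=[
    [0, 15, 3, 0, 0, 0, -1],
    [0, 25, 2, 0, 0, 0, -1],
    [0, 35, 0, 0, 0, 0, -1],
    [0, 35, 0, 0, 0, 0, -1],
    [0, 35, 0, 0, 0, 0, -1],
  ],
)

```text
time_s: 12.52
eef_pos: [0.5671, -0.1786, 0.0935]
tcp_rot: [-3.11, -0.414, 0.006]
force: [0.4, 0.2, -4.1]
grip_width: 0.594
grasp_force: 20.0
```

Request:
carry_out(
  moves=[
    [0, 35, 0, 0, 0, 0, -1],
    [0, 35, 0, 0, 0, 0, -1],
    [0, 35, 0, 0, 0, 0, -1],
    [0, 35, 0, 0, 0, 0, -1],
    [0, 35, 0, 0, 0, 0, -1],
  ],
)

```text
time_s: 12.93
eef_pos: [0.5665, -0.0038, 0.0936]
tcp_rot: [-3.111, -0.416, 0.008]
force: [1.8, -0.5, -2.9]
grip_width: 0.597
grasp_force: 20.0
```

Request:
carry_out(
  moves=[
    [0, 35, 0, 0, 0, 0, -1],
    [0, 35, 0, 0, 0, 0, -1],
    [0, 35, 0, 0, 0, 0, -1],
    [0, 35, 0, 0, 0, 0, -1],
    [0, 35, 0, 0, 0, 0, -1],
  ],
)

```text
time_s: 13.35
eef_pos: [0.5661, 0.1704, 0.0935]
tcp_rot: [-3.113, -0.417, 0.009]
force: [0.7, -0.9, -2.6]
grip_width: 0.595
grasp_force: 20.0
```

Request:
carry_out(
  moves=[
    [0, 35, 0, 0, 0, 0, -1],
    [0, 35, 0, 0, 0, 0, -1],
    [0, 28, 0, 0, 0, 0, -1],
    [0, 24, 0, 0, 0, 0, -1],
    [0, 16, 0, 0, 0, 0, -1],
  ],
)

```text
time_s: 13.77
eef_pos: [0.5661, 0.3088, 0.0932]
tcp_rot: [-3.113, -0.42, 0.008]
force: [-0.8, 0.6, -4.2]
grip_width: 0.59
grasp_force: 20.0
```

Now 30 mm short of the pot. Finish the traverse, then measure.

Request:
carry_out(
  moves=[
    [0, 15, 0, 0, 0, 0, -1],
    [0, 12, 0, 0, 0, 0, -1],
    [0, 0, 0, 0, 0, 0, -1],
    [0, 0, 0, 0, 0, 0, -1],
    [0, 0, 0, 0, 0, 0, -1],
  ],
)

```text
time_s: 14.18
eef_pos: [0.5695, 0.3314, 0.0953]
tcp_rot: [3.113, 0.415, -0.002]
force: [-0.1, -0.4, -3.6]
grip_width: 0.591
grasp_force: 20.0
```

```bash
python3 - <<'E'
from h import *
p=sensors.observe()["eef_pos"];print(p)
rim("wrist",[.57,.34],.036); rim("side",[.57,.34],.036)
for n in("wrist","side"): barrel(n,p[:2],.026,.092,.145)
E
```

```text
[0.56949953 0.33143035 0.09531831]
wrist rim 760 [0.5704 0.3393] 0.0359 0.0141
side rim 369 [0.569  0.3398] 0.036 0.0151
wrist barrel 1923 [0.5691 0.3314] res 0.0006
side barrel 639 [0.5701 0.3313] res 0.0006
```

Request:
carry_out(
  moves=[
    [0.5, 4, 0, 0, 0, 0, -1],
    [0, 4, -10, 0, 0, 0, -1],
    [0, 0, -25, 0, 0, 0, -1],
    [0, 0, -25, 0, 0, 0, -1],
    [0, 0, -15, 0, 0, 0, -1],
  ],
)

```text
time_s: 14.8
eef_pos: [0.5686, 0.3405, 0.0177]
tcp_rot: [3.113, 0.416, -0.005]
force: [-1.0, -0.5, -3.6]
grip_width: 0.597
grasp_force: 20.0
```

Request:
carry_out(
  moves=[
    [0, 0, -4, 0, 0, 0, -1],
    [0, 0, -2, 0, 0, 0, -1],
    [0, 0, -1.5, 0, 0, 0, -1],
    [0, 0, -1, 0, 0, 0, -1],
    [0, 0, -0.5, 0, 0, 0, -1],
  ],
)

```text
time_s: 15.22
eef_pos: [0.5712, 0.3412, 0.0128]
tcp_rot: [-3.113, -0.416, -0.004]
force: [0.9, -0.5, -3.3]
grip_width: 0.595
grasp_force: 20.0
```

Request:
carry_out(
  moves=[
    [0, 0, 0, 0, 0, 0, -1],
    [0, 0, 0, 0, 0, 0, -1],
  ],
)

```text
time_s: 15.38
eef_pos: [0.5707, 0.341, 0.0125]
tcp_rot: [-3.114, -0.416, -0.002]
force: [0.2, 0.0, -3.2]
grip_width: 0.591
grasp_force: 20.0
```

Request:
carry_out(
  moves=[
    [0, 0, -1, 0, 0, 0, -1],
    [0, 0, -1, 0, 0, 0, -1],
    [0, 0, 0, 0, 0, 0, -1],
    [0, 0, 0, 0, 0, 0, -1],
  ],
)

```text
time_s: 15.72
eef_pos: [0.5705, 0.3409, 0.0104]
tcp_rot: [-3.114, -0.416, -0.001]
force: [-1.0, -0.8, 1.6]
grip_width: 0.59
grasp_force: 20.0
```

The weight is now off the wrist force, so it is seated. Release and retreat.

Request:
carry_out(
  moves=[
    [0, 0, 0, 0, 0, 0, 0.25],
    [0, 0, 0, 0, 0, 0, 0.4],
    [0, 0, 0, 0, 0, 0, 1],
    [0, 0, 0, 0, 0, 0, 1],
    [0, 0, 0, 0, 0, 0, 1],
  ],
)

```text
time_s: 16.13
eef_pos: [0.5702, 0.3408, 0.0096]
tcp_rot: [-3.114, -0.416, -0.0]
force: [-0.3, -0.3, -0.2]
grip_width: 0.839
grasp_force: 0.0
```

Request:
carry_out(
  moves=[
    [0, 0, 0, 0, 0, 0, 1],
    [0, 0, 0, 0, 0, 0, 1],
    [0, 0, 0, 0, 0, 0, 1],
    [0, 0, 12, 0, 0, 0, 1],
    [0, 0, 25, 0, 0, 0, 1],
  ],
)

```text
time_s: 16.55
eef_pos: [0.5674, 0.3396, 0.0442]
tcp_rot: [3.112, 0.416, -0.012]
force: [-0.4, -0.2, -0.4]
grip_width: 0.995
grasp_force: 0.0
```

Request:
carry_out(
  moves=[
    [0, 0, 30, 0, 0, 0, 1],
    [0, 0, 25, 0, 0, 0, 1],
    [0, 0, 0, 0, 0, 0, 1],
    [0, 0, 0, 0, 0, 0, 1],
  ],
)

```text
time_s: 16.88
eef_pos: [0.5718, 0.3414, 0.1047]
tcp_rot: [-3.113, -0.416, -0.008]
force: [-1.0, -0.9, -0.5]
grip_width: 0.994
grasp_force: 0.0
```

```bash
python3 - <<'E'
from h import *
p=sensors.observe()["eef_pos"];print(p)
for n in("wrist","side"): barrel(n,[.57,.34],.026,.022,.063)
obj([.57,.34],.028,.02,.1)
for n in("wrist","side"): barrel(n,[.603,.216],.021,.012,.05)
E
```

```text
[0.57177146 0.34143749 0.10470502]
wrist barrel 555 [0.5698 0.3404] res 0.0003
side barrel 482 [0.5707 0.3406] res 0.0005
top ztop 0.0769 [0.5698 0.3411 0.0755] [0.545 0.315 0.02 ] [0.589 0.367 0.078]
side ztop 0.0759 [0.5679 0.3414 0.0749] [0.543 0.315 0.02 ] [0.595 0.367 0.078]
wrist barrel 1128 [0.6033 0.2144] res 0.0005
side barrel 274 [0.6043 0.2148] res 0.0006
```

The large one is in its pot: 1 mm off, top at 75 mm. Now the medium.

Request:
carry_out(
  moves=[
    [5, -20, 0, 0, 0, 0, 1],
    [9, -32, 0, 0, 0, 0, 1],
    [9, -34, 0, 0, 0, 0, 1],
    [7, -26, 0, 0, 0, 0, 1],
    [3.5, -14, 0, 0, 0, 0, 1],
  ],
)

```text
time_s: 17.6
eef_pos: [0.6041, 0.2116, 0.1007]
tcp_rot: [3.113, 0.412, -0.002]
force: [0.4, -0.2, 0.1]
grip_width: 1.001
grasp_force: 0.0
```

Request:
carry_out(
  moves=[
    [0, 0, 0, 0, 0, 0, 1],
    [0, 0, -10, 0, 0, 0, 1],
    [0, 0, -20, 0, 0, 0, 1],
    [0, 0, -10, 0, 0, 0, 1],
    [0, 0, 0, 0, 0, 0, 1],
  ],
)

```text
time_s: 18.02
eef_pos: [0.6003, 0.2159, 0.0582]
tcp_rot: [-3.113, -0.419, 0.011]
force: [-0.2, 0.0, -0.4]
grip_width: 0.998
grasp_force: 0.0
```

Request:
carry_out(
  moves=[
    [0, 0, 0, 0, 0, 0, 1],
    [0, 0, 0, 0, 0, 0, 1],
  ],
)

```text
time_s: 18.18
eef_pos: [0.6037, 0.2158, 0.0617]
tcp_rot: [-3.113, -0.418, -0.001]
force: [-0.5, -0.5, 0.1]
grip_width: 0.999
grasp_force: 0.0
```

```bash
python3 - <<'E'
from h import *
p=sensors.observe()["eef_pos"];print(p)
for n in("wrist","side"): barrel(n,[.603,.216],.021,.012,.05)
E
```

```text
[0.603657   0.21583723 0.06174667]
wrist barrel 916 [0.6032 0.2147] res 0.0006
side barrel 287 [0.6041 0.2148] res 0.0006
```

Request:
carry_out(
  moves=[
    [0, -1, -20, 0, 0, 0, 1],
    [0, 0, -20, 0, 0, 0, 1],
    [0, 0, -16, 0, 0, 0, 1],
    [0, 0, -7, 0, 0, 0, 1],
    [0, 0, 0, 0, 0, 0, 1],
  ],
)

```text
time_s: 18.7
eef_pos: [0.6026, 0.2136, -0.0025]
tcp_rot: [3.114, 0.416, -0.004]
force: [-1.2, -0.7, 0.3]
grip_width: 0.998
grasp_force: 0.0
```

Request:
carry_out(
  moves=[
    [0, 0, 0, 0, 0, 0, 0.5],
    [0, 0, 0, 0, 0, 0, -1],
    [0, 0, 0, 0, 0, 0, -1],
    [0, 0, 0, 0, 0, 0, -1],
    [0, 0, 0, 0, 0, 0, -1],
  ],
  squeeze=18,
)

```text
time_s: 19.12
eef_pos: [0.6042, 0.2139, -0.0005]
tcp_rot: [-3.114, -0.416, -0.002]
force: [0.6, -0.0, 0.2]
grip_width: 0.708
grasp_force: 0.0
```

Request:
carry_out(
  moves=[
    [0, 0, 0, 0, 0, 0, -1],
    [0, 0, 0, 0, 0, 0, -1],
    [0, 0, 0, 0, 0, 0, -1],
    [0, 0, 0, 0, 0, 0, -1],
    [0, 0, 0, 0, 0, 0, -1],
  ],
)

```text
time_s: 19.53
eef_pos: [0.6037, 0.214, -0.0012]
tcp_rot: [-3.114, -0.416, -0.0]
force: [-0.9, 0.9, 0.5]
grip_width: 0.48
grasp_force: 18.0
```

Request:
carry_out(
  moves=[
    [0, 0, 15, 0, 0, 0, -1],
    [0, 0, 20, 0, 0, 0, -1],
    [0, 0, 15, 0, 0, 0, -1],
    [-15, 0, 0, 0, 0, 0, -1],
    [-25, -1, 0, 0, 0, 0, -1],
  ],
)

```text
time_s: 19.95
eef_pos: [0.5678, 0.2128, 0.0499]
tcp_rot: [3.114, 0.415, 0.012]
force: [-0.9, 0.4, -2.3]
grip_width: 0.478
grasp_force: 18.0
```

Request:
carry_out(
  moves=[
    [-35, -1, 0, 0, 0, 0, -1],
    [-35, -1, 0, 0, 0, 0, -1],
    [-30, -1, 0, 0, 0, 0, -1],
    [-22, -1, 0, 0, 0, 0, -1],
    [-13, 0, 0, 0, 0, 0, -1],
  ],
)

```text
time_s: 20.37
eef_pos: [0.4236, 0.208, 0.0482]
tcp_rot: [3.113, 0.418, -0.009]
force: [-0.2, -0.0, -1.8]
grip_width: 0.484
grasp_force: 18.0
```

Request:
carry_out(
  moves=[
    [0, 0, 0, 0, 0, 0, -1],
    [0, 0, 0, 0, 0, 0, -1],
    [0, 0, 0, 0, 0, 0, -1],
  ],
)

```text
time_s: 20.62
eef_pos: [0.431, 0.209, 0.0488]
tcp_rot: [-3.114, -0.416, -0.005]
force: [0.9, 0.4, -1.6]
grip_width: 0.479
grasp_force: 18.0
```

```bash
python3 - <<'E'
from h import *
p=sensors.observe()["eef_pos"];print(p)
rim("wrist",[.428,.209],.031); rim("side",[.428,.209],.031)
for n in("wrist","side"): barrel(n,p[:2],.021,.056,.098)
E
```

```text
[0.43095898 0.20902025 0.04876255]
wrist rim 901 [0.4287 0.2084] 0.0309 0.014
side rim 244 [0.4275 0.209 ] 0.0311 0.0151
wrist barrel 1519 [0.4307 0.2087] res 0.0003
side barrel 251 [0.4314 0.2086] res 0.0005
```

Request:
carry_out(
  moves=[
    [-0.5, 0, -8, 0, 0, 0, -1],
    [0, 0, -15, 0, 0, 0, -1],
    [0, 0, -12, 0, 0, 0, -1],
    [0, 0, -5, 0, 0, 0, -1],
    [0, 0, -3, 0, 0, 0, -1],
  ],
)

```text
time_s: 21.23
eef_pos: [0.4277, 0.2085, 0.0045]
tcp_rot: [3.114, 0.416, -0.003]
force: [-0.5, 0.1, -2.4]
grip_width: 0.481
grasp_force: 18.0
```

Request:
carry_out(
  moves=[
    [0, 0, -1, 0, 0, 0, -1],
    [0, 0, -1, 0, 0, 0, -1],
    [0, 0, 0, 0, 0, 0, -1],
    [0, 0, 0, 0, 0, 0, -1],
  ],
)

```text
time_s: 21.57
eef_pos: [0.4285, 0.2089, 0.004]
tcp_rot: [-3.114, -0.416, -0.001]
force: [0.1, 0.3, -3.0]
grip_width: 0.476
grasp_force: 18.0
```

Request:
carry_out(
  moves=[
    [0, 0, -1, 0, 0, 0, -1],
    [0, 0, -0.5, 0, 0, 0, -1],
    [0, 0, 0, 0, 0, 0, -1],
    [0, 0, 0, 0, 0, 0, -1],
  ],
)

```text
time_s: 21.9
eef_pos: [0.4286, 0.2089, 0.0027]
tcp_rot: [-3.114, -0.416, -0.002]
force: [-0.2, 0.3, 5.3]
grip_width: 0.478
grasp_force: 18.0
```

Contact (+5 N). Release and go up.

Request:
carry_out(
  moves=[
    [0, 0, 0, 0, 0, 0, 0.0],
    [0, 0, 0, 0, 0, 0, 0.2],
    [0, 0, 0, 0, 0, 0, 0.6],
    [0, 0, 0, 0, 0, 0, 0.6],
    [0, 0, 0, 0, 0, 0, 0.6],
  ],
)

```text
time_s: 22.32
eef_pos: [0.428, 0.2087, 0.002]
tcp_rot: [3.114, 0.416, -0.001]
force: [0.5, 0.3, -0.3]
grip_width: 0.719
grasp_force: 0.0
```

Request:
carry_out(
  moves=[
    [0, 0, 0, 0, 0, 0, 0.6],
    [0, 0, 12, 0, 0, 0, 0.8],
    [0, 0, 25, 0, 0, 0, 0.8],
    [0, 0, 30, 0, 0, 0, 0.8],
    [0, 0, 20, 0, 0, 0, 0.8],
  ],
)

```text
time_s: 22.73
eef_pos: [0.4284, 0.2088, 0.0907]
tcp_rot: [-3.114, -0.416, -0.001]
force: [1.0, -0.3, 0.3]
grip_width: 0.892
grasp_force: 0.0
```

Request:
carry_out(
  moves=[
    [0, 0, 0, 0, 0, 0, 0.6],
    [0, 0, 0, 0, 0, 0, 0.6],
  ],
)

```text
time_s: 22.9
eef_pos: [0.4289, 0.209, 0.09]
tcp_rot: [-3.114, -0.416, -0.004]
force: [-0.5, 0.6, 0.2]
grip_width: 0.831
grasp_force: 0.0
```

```bash
python3 - <<'E'
from h import *
p=sensors.observe()["eef_pos"];print(p,sensors.observe()["grip_width"])
for n in("wrist","side"): barrel(n,[.428,.209],.021,.022,.053)
obj([.428,.209],.024,.02,.09)
for n in("top","side"): barrel(n,[.4645,-.0553],.011,.01,.032)
E
```

```text
[0.42886632 0.20895657 0.08998813] 0.8310682852644785
wrist barrel 432 [0.4283 0.2087] res 0.0003
side barrel 260 [0.4294 0.2086] res 0.0005
top ztop 0.0669 [0.4339 0.209  0.0658] [0.409 0.194 0.021] [0.449 0.221 0.069]
side ztop 0.0659 [0.4279 0.2104 0.0648] [0.407 0.188 0.02 ] [0.449 0.23  0.067]
top barrel 36 [ 0.4653 -0.0555] res 0.0009
side barrel 76 [ 0.4651 -0.0574] res 0.0008
```

Request:
carry_out(
  moves=[
    [3, -22, 0, 0, 0, 0, 0.6],
    [5, -36, 0, 0, 0, 0, 0.6],
    [5, -38, 0, 0, 0, 0, 0.6],
    [5, -38, 0, 0, 0, 0, 0.6],
    [5, -38, 0, 0, 0, 0, 0.6],
  ],
)

```text
time_s: 23.62
eef_pos: [0.4507, 0.0354, 0.0884]
tcp_rot: [-3.113, -0.418, 0.002]
force: [1.0, 0.2, -0.3]
grip_width: 0.801
grasp_force: 0.0
```

Request:
carry_out(
  moves=[
    [5, -38, 0, 0, 0, 0, 0.6],
    [5, -34, 0, 0, 0, 0, 0.6],
    [3, -21, 0, 0, 0, 0, 0.6],
    [0, 0, -20, 0, 0, 0, 0.6],
    [0, 0, -20, 0, 0, 0, 0.6],
  ],
)

```text
time_s: 24.03
eef_pos: [0.4656, -0.0586, 0.0488]
tcp_rot: [3.113, 0.411, 0.004]
force: [-0.7, -0.3, -0.6]
grip_width: 0.798
grasp_force: 0.0
```

Request:
carry_out(
  moves=[
    [0, 0, 0, 0, 0, 0, 0.6],
    [0, 0, 0, 0, 0, 0, 0.6],
    [0, 0, 0, 0, 0, 0, 0.6],
  ],
)

```text
time_s: 24.28
eef_pos: [0.464, -0.056, 0.0491]
tcp_rot: [-3.113, -0.417, 0.001]
force: [0.1, 0.2, -0.3]
grip_width: 0.801
grasp_force: 0.0
```

```bash
python3 - <<'E'
from h import *
p=sensors.observe()["eef_pos"];print(p,sensors.observe()["grip_width"])
for n in("wrist","side"): barrel(n,[.465,-.056],.011,.01,.032)
E
```

```text
[ 0.46403287 -0.05596083  0.04914149] 0.8010209978537222
wrist barrel 412 [ 0.4636 -0.0572] res 0.0008
side barrel 67 [ 0.4651 -0.0573] res 0.0008
```

Request:
carry_out(
  moves=[
    [0.5, -1, -15, 0, 0, 0, 0.6],
    [0, 0, -20, 0, 0, 0, 0.6],
    [0, 0, -15, 0, 0, 0, 0.6],
    [0, 0, -8, 0, 0, 0, 0.6],
    [0, 0, -3, 0, 0, 0, 0.6],
  ],
)

```text
time_s: 24.8
eef_pos: [0.4645, -0.0569, -0.0123]
tcp_rot: [-3.113, -0.417, 0.001]
force: [-0.1, 0.0, -0.1]
grip_width: 0.802
grasp_force: 0.0
```

Request:
carry_out(
  moves=[
    [0, 0, 0, 0, 0, 0, 0.6],
    [0, 0, 0, 0, 0, 0, 0.6],
    [0, 0, 0, 0, 0, 0, 0.6],
  ],
)

```text
time_s: 25.05
eef_pos: [0.4653, -0.0574, -0.0111]
tcp_rot: [3.113, 0.416, 0.002]
force: [0.5, -0.7, -0.5]
grip_width: 0.799
grasp_force: 0.0
```

```bash
python3 - <<'E'
from h import *
p=sensors.observe()["eef_pos"];print(p); 
s=snap("side");C=cloud(s);g=s["img"].max(2)
m=(g<35)&(np.hypot(C[...,0]-p[0],C[...,1]-p[1])<.075)&(C[...,2]>.008)&(C[...,2]<.1)
for sg in(1,-1):
    k=C[m]; k=k[(k[:,1]-p[1])*sg>.015]; print(np.sort(k[:,2])[:8].round(4))
E
```

```text
[ 0.46528314 -0.05738223 -0.01106928]
[0.0178 0.0191 0.0196 0.02   0.0202 0.0205 0.0209 0.021 ]
[0.0192 0.0209 0.0212 0.0231 0.0241 0.0256 0.0346 0.0424]
```

Request:
carry_out(
  moves=[
    [0, 0, -1, 0, 0, 0, 0],
    [0, 0, 0, 0, 0, 0, -0.4],
    [0, 0, 0, 0, 0, 0, -1],
    [0, 0, 0, 0, 0, 0, -1],
    [0, 0, 0, 0, 0, 0, -1],
  ],
  squeeze=12,
)

```text
time_s: 25.52
eef_pos: [0.4646, -0.0573, -0.0128]
tcp_rot: [3.114, 0.416, 0.0]
force: [-0.3, -0.4, 0.5]
grip_width: 0.508
grasp_force: 0.0
```

Request:
carry_out(
  moves=[
    [0, 0, 0, 0, 0, 0, -1],
    [0, 0, 0, 0, 0, 0, -1],
    [0, 0, 0, 0, 0, 0, -1],
    [0, 0, 0, 0, 0, 0, -1],
    [0, 0, 0, 0, 0, 0, -1],
  ],
)

```text
time_s: 25.93
eef_pos: [0.4646, -0.0572, -0.0129]
tcp_rot: [-3.114, -0.416, 0.0]
force: [0.8, -0.4, 0.3]
grip_width: 0.247
grasp_force: 12.0
```

Request:
carry_out(
  moves=[
    [0, 0, 0, 0, 0, 0, -1],
    [0, 0, 0, 0, 0, 0, -1],
  ],
)

```text
time_s: 26.1
eef_pos: [0.4646, -0.0572, -0.0129]
tcp_rot: [-3.114, -0.416, 0.0]
force: [-0.5, 0.3, -0.1]
grip_width: 0.248
grasp_force: 12.0
```

Request:
carry_out(
  moves=[
    [0, 0, 12, 0, 0, 0, -1],
    [0, 0, 20, 0, 0, 0, -1],
    [0, 0, 13, 0, 0, 0, -1],
    [-2.5, 15, 0, 0, 0, 0, -1],
    [-4, 24, 0, 0, 0, 0, -1],
  ],
)

```text
time_s: 26.52
eef_pos: [0.4605, -0.0199, 0.0331]
tcp_rot: [3.112, 0.411, 0.007]
force: [-0.3, 0.8, -0.2]
grip_width: 0.247
grasp_force: 12.0
```

Request:
carry_out(
  moves=[
    [-5, 27, 0, 0, 0, 0, -1],
    [-5, 27, 0, 0, 0, 0, -1],
    [-3, 17.5, 0, 0, 0, 0, -1],
    [-2, 10, 0, 0, 0, 0, -1],
    [0, 0, 0, 0, 0, 0, -1],
  ],
)

```text
time_s: 26.93
eef_pos: [0.4421, 0.0648, 0.0321]
tcp_rot: [-3.113, -0.421, 0.002]
force: [0.8, -0.0, -0.7]
grip_width: 0.245
grasp_force: 12.0
```

Request:
carry_out(
  moves=[
    [0, 0, 0, 0, 0, 0, -1],
    [0, 0, 0, 0, 0, 0, -1],
  ],
)

```text
time_s: 27.1
eef_pos: [0.4439, 0.0625, 0.0321]
tcp_rot: [3.114, 0.415, 0.002]
force: [-0.2, -0.8, -1.2]
grip_width: 0.249
grasp_force: 12.0
```

```bash
python3 - <<'E'
from h import *
p=sensors.observe()["eef_pos"];print(p)
rim("wrist",[.443,.0635],.021); rim("side",[.443,.0635],.021)
for n in("wrist","side"): barrel(n,p[:2],.011,.051,.074)
E
```

```text
[0.44392964 0.06248524 0.03214937]
wrist rim 646 [0.4437 0.0624] 0.0208 0.014
side rim 157 [0.4423 0.0633] 0.0211 0.0153
wrist barrel 597 [0.4432 0.0619] res 0.0003
side barrel 30 [0.444  0.0615] res 0.0006
```

Aligned. Lower by 41 mm to eef z ≈ -9 mm.

Request:
carry_out(
  moves=[
    [0, 0, -8, 0, 0, 0, -1],
    [0, 0, -14, 0, 0, 0, -1],
    [0, 0, -10, 0, 0, 0, -1],
    [0, 0, -5, 0, 0, 0, -1],
    [0, 0, -2, 0, 0, 0, -1],
  ],
)

```text
time_s: 27.72
eef_pos: [0.4425, 0.063, -0.008]
tcp_rot: [-3.114, -0.415, 0.003]
force: [-0.3, -0.5, -0.5]
grip_width: 0.247
grasp_force: 12.0
```

Request:
carry_out(
  moves=[
    [0, 0, -0.5, 0, 0, 0, -1],
    [0, 0, 0, 0, 0, 0, -1],
    [0, 0, 0, 0, 0, 0, -1],
    [0, 0, 0, 0, 0, 0, -1],
  ],
)

```text
time_s: 28.05
eef_pos: [0.4435, 0.0632, -0.007]
tcp_rot: [3.114, 0.416, 0.002]
force: [0.2, -0.2, -0.3]
grip_width: 0.246
grasp_force: 12.0
```

Request:
carry_out(
  moves=[
    [0, 0, -1, 0, 0, 0, -1],
    [0, 0, -0.5, 0, 0, 0, -1],
    [0, 0, 0, 0, 0, 0, -1],
    [0, 0, 0, 0, 0, 0, -1],
  ],
)

```text
time_s: 28.38
eef_pos: [0.4432, 0.0633, -0.0088]
tcp_rot: [3.114, 0.416, 0.0]
force: [-0.1, 0.4, 0.2]
grip_width: 0.245
grasp_force: 12.0
```

Request:
carry_out(
  moves=[
    [0, 0, -0.5, 0, 0, 0, -1],
    [0, 0, 0, 0, 0, 0, -1],
    [0, 0, 0, 0, 0, 0, -1],
  ],
)

```text
time_s: 28.63
eef_pos: [0.4432, 0.0633, -0.009]
tcp_rot: [3.114, 0.416, 0.001]
force: [-1.3, 0.1, 4.8]
grip_width: 0.246
grasp_force: 12.0
```

Request:
carry_out(
  moves=[
    [0, 0, 0, 0, 0, 0, -0.45],
    [0, 0, 0, 0, 0, 0, -0.3],
    [0, 0, 0, 0, 0, 0, 0],
    [0, 0, 0, 0, 0, 0, 0.2],
    [0, 0, 0, 0, 0, 0, 0.2],
  ],
)

```text
time_s: 29.05
eef_pos: [0.4431, 0.0632, -0.0095]
tcp_rot: [-3.114, -0.416, 0.0]
force: [0.6, -0.5, -0.3]
grip_width: 0.49
grasp_force: 0.0
```

Request:
carry_out(
  moves=[
    [0, 0, 0, 0, 0, 0, 0.4],
    [0, 0, 8, 0, 0, 0, 0.4],
    [0, 0, 20, 0, 0, 0, 0.4],
    [0, 0, 30, 0, 0, 0, 0.4],
    [0, 0, 40, 0, 0, 0, 0.4],
  ],
)

```text
time_s: 29.47
eef_pos: [0.4411, 0.0634, 0.0884]
tcp_rot: [-3.113, -0.416, 0.009]
force: [0.8, 0.1, 0.2]
grip_width: 0.694
grasp_force: 0.0
```

Request:
carry_out(
  moves=[
    [0, 0, 30, 0, 0, 0, 0.4],
    [0, 0, 20, 0, 0, 0, 0.4],
    [0, 0, 0, 0, 0, 0, 0.4],
    [0, 0, 0, 0, 0, 0, 0.4],
    [0, 0, 0, 0, 0, 0, 0.4],
  ],
)

```text
time_s: 29.88
eef_pos: [0.4423, 0.0633, 0.1383]
tcp_rot: [-3.114, -0.416, 0.002]
force: [0.1, -0.3, 0.8]
grip_width: 0.703
grasp_force: 0.0
```

```bash
python3 - <<'E'
from h import *
print(sensors.observe()["eef_pos"])
for n in("wrist","side"): barrel(n,[.443,.063],.011,.02,.033)
obj([.443,.063],.016,.02,.09)
for c in([.437,-.346],[.445,-.189],[.4465,.354],[.57,.34],[.4285,.209]): print(c); obj(c,.028,.02,.09)
s=snap("side"); t=snap("top"); cv2.imwrite("pics/z.png",cv2.cvtColor(np.hstack([cv2.resize(s["img"],(400,300)),cv2.resize(t["img"],(400,300))]),cv2.COLOR_RGB2BGR))
E
```

```text
[0.44225256 0.06333609 0.1382806 ]
wrist barrel 88 [0.4425 0.0631] res 0.0005
side barrel 38 [0.4437 0.0633] res 0.0006
top few
side ztop 0.0461 [0.4423 0.0646 0.045 ] [0.432 0.056 0.02 ] [0.453 0.075 0.046]
[0.437, -0.346]
top ztop 0.0553 [ 0.4364 -0.3448  0.054 ] [ 0.422 -0.361  0.021] [ 0.452 -0.329  0.058]
side ztop 0.0557 [ 0.4365 -0.3444  0.055 ] [ 0.421 -0.36   0.02 ] [ 0.452 -0.33   0.057]
[0.445, -0.189]
top ztop 0.061 [ 0.4454 -0.1892  0.0593] [ 0.425 -0.21   0.03 ] [ 0.466 -0.168  0.062]
side ztop 0.0606 [ 0.445  -0.1893  0.0593] [ 0.423 -0.213  0.02 ] [ 0.469 -0.167  0.061]
[0.4465, 0.354]
top ztop 0.0649 [0.4467 0.3546 0.0634] [0.435 0.341 0.02 ] [0.46  0.367 0.067]
side ztop 0.0638 [0.4461 0.3541 0.0627] [0.432 0.341 0.02 ] [0.458 0.368 0.065]
[0.57, 0.34]
top ztop 0.0763 [0.5714 0.3415 0.075 ] [0.544 0.316 0.02 ] [0.597 0.367 0.078]
side ztop 0.0759 [0.5682 0.3417 0.0749] [0.543 0.315 0.02 ] [0.595 0.367 0.078]
[0.4285, 0.209]
top few
side ztop 0.0661 [0.4273 0.2098 0.065 ] [0.407 0.188 0.02 ] [0.449 0.23  0.067]
```

View pics/z.png

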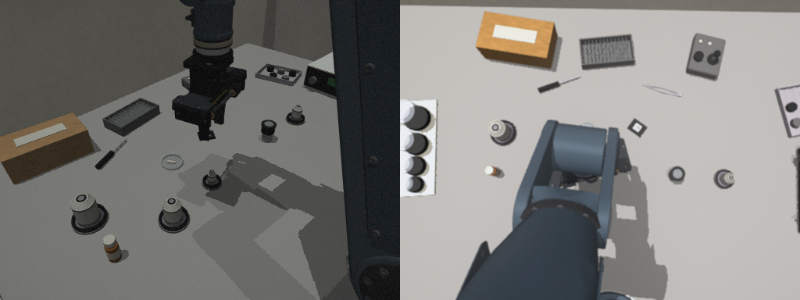

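All four objectives stand upright in their own pots; in the side half they are at (85,210), (173,212), (211,180) and (297,115). The eyepiece (268,128) and vial (112,248) have not moved, and the gripper is clear.

```bash
python3 -c "
from h import *
print(robot.sign_off())"
```

```text
the job is handed in; nothing more can be done
None
```

The job is handed in: all four objectives stand upright, each within 2 mm of its own pot's axis by camera, with the eyepiece and vial unmoved, after about 30 of the 101 s; sign-off returned no verdict.

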